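# Vent the bench pressure vessel and unlock its lid

## Robot

A 6-joint arm with a two-finger parallel gripper is mounted at the origin on a cart in front of the work surface, level with it; the furniture and walls round the work are solid. World frame = base frame: x ahead of the robot, y to its left, z up, the work surface at z = 0. Lengths are in m, angles in rad, forces in N, time in s.
With the tool pointing down it reaches from about 0.25 to 0.775 m from the base axis. Payload 4 kg.
Tool frame: the origin (TCP) lies midway between the tips of the shut fingers; the grasp point (between the pads) lies 19 mm behind it (robot.tcp_to_grasp is the z of the grasp point in the tool frame, in m); z points along the fingers, y is the line along which they close (so a half turn about z gives the same grasp; the last joint's range is limited). The gripper opens to 94 mm and grips with 3 to 60 N. Pads are 16 mm wide; open, the fingers measure 119 mm over their backs; the gripper's body (75 mm by 177 mm) begins 78 mm behind the grasp point.
Start: joints at [1.152, 0.087, 1.371, -0, 1.684, -0.103], TCP at [0.171, 0.523, 0.206] pointing down, gripper open.
Joint ranges: [-3.1, 3.1], [-0.76, 2.03], [0.27, 2.55], [-1.08, 4.22], [0.17, 2.65], [-2.57, 2.57]. Speed limits (rad/s): [2.79, 2.79, 3.14, 3.14, 3.14, 3.14].

## Interface

Orientations are given as [roll, pitch, yaw] about the fixed x, y, z axes, in that order (R = Rz(yaw) Ry(pitch) Rx(roll)).
In Python, from bench import robot gives the robot as it stands. The module is installed in compiled form; this text tells all that it offers.
- The arm moves only by the tool move_arm, never from a script. Its argument "motion" is one flat list of numbers, 7 for each row, row after row: the turn, a rotation vector about the tool's x, y, z in units of 45 degrees (1.0 is 45 degrees), then the shift along the tool's x, y, z in units of 100 mm (1.0 is 100 mm), then the opening, from 0 (shut) to 1 (fully open). A call has 1 to 12 rows; each row shifts and turns the commanded pose from where the row before left it, along the tool's axes as they then stand; what a row does not reach is not made up. A row lasts 1/12 s, in which the tool goes at most 41.7 mm and 7.16 degrees, less where a joint would pass 70% of its speed; a pose out of reach is approached as far as the arm can. A call with a number of a shift or a turn outside -1 to 1 is refused whole. A call with a gripper value outside its range is refused whole. The fingers move at their own pace and stop on an object; the grip force is fixed at half the most. Time passes only in rows, so rows that do not move let the fingers close. It gives the time, the measured TCP pose, the force, the opening and the grip force at its end, in the units of the state.
- robot.get_obs(): the state, without advancing time (a new reading comes with each control period).
- robot.snapshot(name): name is "scene" or "side" or "wrist"; returns the picture (384x512x3 uint8, red, green, blue); there is no depth.
- robot.get_calibration(name): a dict with "fx", "fy", "cx", "cy" (pixels), "R" (3x3) and "t" (3): a world point X has camera coordinates R X + t. Camera axes: x right, y down, z forward; pixel columns grow to the right and rows downward; lengths in m; the calibration is good to about 2 mm. The wrist camera is an equidistant fisheye: a pixel r from the principal point sees the ray r / f radians off the axis. A picture is of the moment at which its call begins: read the wrist's pose just before it. get_calibration takes no time and is no camera call; for the wrist camera it gives the pose at the moment of the call.
- robot.close_job(): hands the job in; it is judged then, once.
The state is a dict: "time": time; "joint_positions": joint angles; "qvel": joint speeds; "joint_torque": joint torques, N m; "tool_pos": TCP position; "ee_rot": TCP orientation; "wrist_force": force on the tool from outside, world axes, zero at the start; "wrist_torque": the same for the moment, N m; "width": finger opening in m; "finger_force": force on a finger pad.
Only numpy, scipy, OpenCV 4.12 (cv2) and the standard library are available. Lean on these libraries where they do the work, as an engineer would, in place of code of your own. Each camera call takes 0.05 s, during which the arm holds its last target. There are 200 camera calls.

## Task

Make the small steel pressure vessel on the bench safe to open: unscrew the knurled brass lock nut of its vent valve all the way up, then press the freed valve stem right down and keep it down until the gauge has fallen to zero. When the red interlock pin has sunk, swing the orange handle of the clamp ring fully over, anticlockwise seen from above, to unlock the lid, and let go.

Things in the scene. Friction and masses are not known exactly. Their poses are not given: they have to be found in the camera images.
- vessel: Round steel pressure vessel, fixed to the bench, 208 mm across its dark clamp ring, lid top at z = 108 mm. Origin: on its vertical axis, at the bench. In its frame (x, y, mm): vent valve at -50, 0; gauge (62 mm dial, leaning back, top at 200 above the bench) at 40, -38; red interlock pin at 9, 71; ring handle at 60 degrees from +x towards +y.
- nut_centre (a point): Centre of the knurled brass lock nut, 30 mm diameter, 18 mm tall, on an upright thread; free all round, 24 mm clear of the lid below it (narrower neck, 19 mm). It rises 1.6 mm for each rad it is unscrewed.
- nut (a joint): Turn of the lock nut, rad: 0 = screwed down on the neck (blocks the stem), grows as it is unscrewed (anticlockwise from above), 4.2 = up at its stop. Stiff to turn (0.1 N m), stays where it is left.
- stem_top (a point): Middle of the flat top of the valve stem's steel head, 16 mm diameter, pointing up on the nut's axis, 31 mm above the nut's centre when the nut is down, 24 mm when it is up.
- stem (a joint): How far the valve stem is pressed down, m: 0 = up, 0.006 = fully down. A spring of 4 to 7 N brings it back. It can go no farther than the nut has been unscrewed (the nut goes down with it). The valve opens from about 0.004 m.
- gauge (a joint): Angle of the gauge's red needle clockwise from the zero mark (lower left of the dial), rad: about 3.1 at the start, 0 = no pressure. It falls only while the valve is held open, in about 2.5 s, and stays where it is if the stem is let up early.
- pin_top (a point): Top of the red interlock pin, 9 mm diameter: 14 mm above the lid under pressure, where it blocks the ring's yellow ear; 2 mm above the lid once the gauge is at zero.
- handle (a point): Middle of the orange handle of the clamp ring: a round grip, 18 mm thick, 65 mm long, level, pointing straight away from the vessel's axis, 150 mm from that axis and 87 mm above the bench (free below).
- clamp (a joint): Turn of the clamp ring and its handle about the vessel's upright axis, rad: 0 = locked, 0.628 = unlocked, at its stop (handle moved anticlockwise seen from above). Needs 2 to 4 N at the handle, stays where it is left.

How it is judged:
By the outcome, as a careful person would: the job done as asked, in the order asked, and still so for the second after the job is handed in, with the robot touching nothing.
It also fails if it takes over 66 s, if anything falls off the work surface, if the arm or the gripper's body presses on something with over 40 N, if the wrist force passes 120 N, or if a joint passes its speed limit or range.

## Working session

There is one attempt and no reset: what is moved stays moved. The work goes in short steps, Python scripts to look and compute and a tool call to move; the robot and the scene stay as the last step left them, time stands still between calls to the robot, and variables do not carry over. Pictures are saved under pics/ and viewed, at most 10 in all, crops included, and the job is handed in when it is done.

Besides the shell and the picture viewer there is one more tool, called after ">>>" as name(argument=value, ...) on one line, values as JSON. move_arm: Moves the arm, as the interface text tells. Shifts and turns lie within -1 to 1; 1 stands for 100 mm of shift or 45 degrees of turn. Its arguments: {"type":"object","properties":{"motion":{"type":"array","items":{"type":"number"}}},"required":["motion"]}

```bash
mkdir -p pics
python3 - <<'E'
from bench import robot
import cv2,numpy as np
ims=[]
for n in("scene","side"):
    c=robot.get_calibration(n); print(n,{k:np.round(v,4).tolist() for k,v in c.items()})
    im=robot.snapshot(n)[:,:,::-1]; cv2.imwrite(f"pics/{n}0.png",im)
    ims.append(im)
o=robot.get_obs();print({k:np.round(v,3).tolist() for k,v in o.items()}, robot.tcp_to_grasp)
E
```

```text
scene {'fx': 431.2415, 'fy': 431.2415, 'cx': 249.296, 'cy': 184.2162, 'R': [[0.7876, -0.6158, 0.0226], [-0.3319, -0.4549, -0.8264], [0.5191, 0.6434, -0.5626]], 't': [-0.3719, 0.3212, 0.6037]}
side {'fx': 457.09, 'fy': 457.09, 'cx': 255.1812, 'cy': 196.861, 'R': [[0.9427, -0.3336, 0.0107], [-0.1722, -0.5135, -0.8406], [0.2859, 0.7906, -0.5415]], 't': [-0.4867, 0.2429, 0.6974]}
{'time': 0.1, 'joint_positions': [1.152, 0.088, 1.372, -0.0, 1.684, -0.103], 'qvel': [-0.001, -0.002, -0.004, -0.0, 0.0, -0.001], 'joint_torque': [0.002, -34.125, -30.33, 0.072, 0.03, -0.0], 'tool_pos': [0.171, 0.522, 0.204], 'ee_rot': [-3.14, -0.0, 2.826], 'wrist_force': [0.556, 0.925, -0.085], 'wrist_torque': [0.028, 0.049, -0.006], 'finger_force': 0.0, 'width': 0.094} -0.0188
```

View pics/scene0.png

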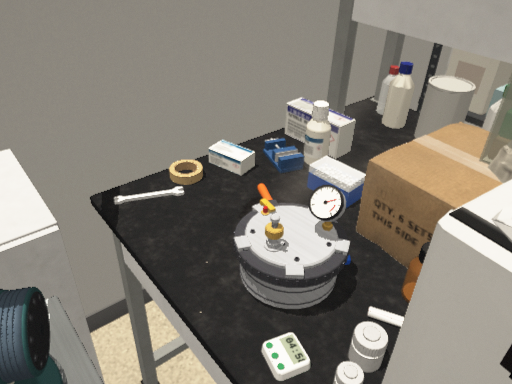

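View pics/side0.png

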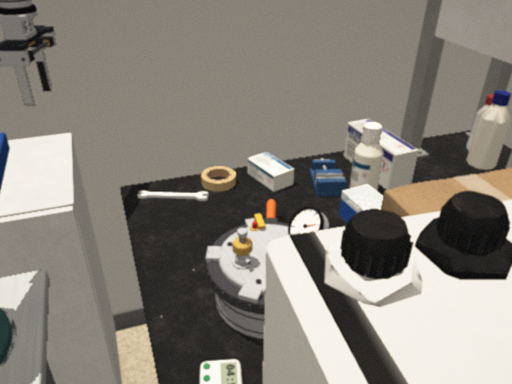

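Scene: the vessel sits near (290,245), with the brass nut at ~(274,232), gauge at (326,203) and handle at ~(264,194). Side: nut at ~(242,244), gauge (308,225), handle (271,210). I'll enlarge both.

Run:
```python
import cv2,numpy as np
a=cv2.imread("pics/scene0.png")[175:275,230:330];b=cv2.imread("pics/side0.png")[190:290,200:300]
o=np.hstack([cv2.resize(i,(400,400),interpolation=cv2.INTER_CUBIC) for i in(a,b)])
cv2.imwrite("pics/crop0.png",o)
```

```text
(no output)
```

View pics/crop0.png

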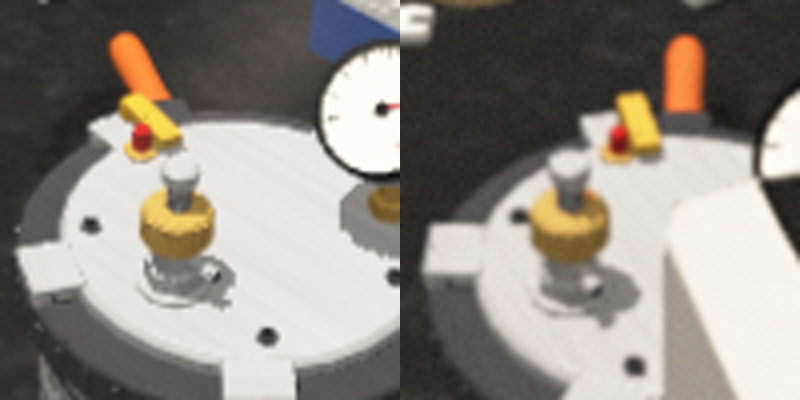

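```bash
cat > h.py <<'E'
from bench import robot
import numpy as np
from scipy.optimize import least_squares
def proj(c,X):
    p=c["R"]@X+c["t"]; return np.array([c["fx"]*p[0]/p[2]+c["cx"],c["fy"]*p[1]/p[2]+c["cy"]])
def tri(obs,x0=(.4,.4,.1)):
    r=least_squares(lambda X:np.concatenate([proj(c,X)-u for c,u in obs]),x0); return r.x,np.sqrt(np.mean(r.fun**2))
E
python3 - <<'E'
from h import *
S,D=robot.get_calibration("scene"),robot.get_calibration("side")
P={"stem":((275.25,216.5),(242.25,230.5)),"nut":((274.25,231.2),(242.4,246.5)),"pin":((265.5,207),(254.75,222)),"tip":((261,185.5),(271.2,201)),"root":((270.5,199.2),(271,217)),"gauge":((325.5,202),(308,225))}
R={}
for k,(a,b) in P.items():
    X,e=tri([(S,np.array(a)),(D,np.array(b))]);R[k]=X;print(k,X.round(4),round(e,2))
# vessel fit
M={"stem":(-50,0,.173),"nut":(-50,0,.142),"pin":(9,71,.122),"tip":(182*.5,182*.866,.087),"root":(120*.5,120*.866,.087)}
def f(p):
    c,s=np.cos(p[2]),np.sin(p[2]);r=[]
    for k,(x,y,z) in M.items():
        X=np.array([p[0]+(c*x-s*y)/1e3,p[1]+(s*x+c*y)/1e3,z])
        r+=[proj(S,X)-P[k][0],proj(D,X)-P[k][1]]
    return np.concatenate(r)
best=min((least_squares(f,[.5,.4,a]) for a in(-2,-1,0,1,2,3)),key=lambda r:r.cost)
print(best.x,best.fun.round(1))
c,s=np.cos(best.x[2]),np.sin(best.x[2])
for n,(x,y) in {"valve":(-50,0),"gauge":(40,-38),"pin":(9,71),"h0":(75,130),"h1":(150*np.cos(np.pi/3+.628),150*np.sin(np.pi/3+.628))}.items(): print(n,best.x[0]+(c*x-s*y)/1e3,best.x[1]+(s*x+c*y)/1e3)
E
```

```text
stem [ 0.4706 -0.0651  0.1717] 0.17
nut [ 0.4706 -0.0652  0.1406] 0.31
pin [0.5193 0.0149 0.1208] 0.3
tip [0.5875 0.1098 0.0904] 0.41
root [0.5646 0.0518 0.0969] 0.1
gauge [ 0.5709 -0.0832  0.1697] 0.66
[ 0.52086691 -0.05692627  0.14247731] [-0.  -1.4  0.2 -1.  -0.1 -1.6  0.2 -0.9  0.3 -1.   0.2 -0.1 -0.3  0.1
 -0.1  1.3 -0.7  3.  -0.2  3.6]
valve 0.47137354347966265 -0.06402606210783528
gauge 0.5658574362749598 -0.08886139987978443
pin 0.5196940132647403 0.014632263578320787
h0 0.5766475030235529 0.08240615238730703
h1 0.48421015647430216 0.08852572019533356
```

>>> move_arm(motion=[0,0,0,0,0,-0.4,0.7,0,0,0,0,0,-0.4,0.7,0,0,0,-0.23,-0.23,0,0.7,0,0,0,-0.23,-0.23,0,0.7,0,0,0,-0.23,-0.23,0,0.7,0,0,0,-0.23,-0.23,0,0.7,0,0,0,-0.23,-0.23,0,0.7,0,0,0,-0.23,-0.23,0,0.7,0,0,0,-0.23,-0.23,0,0.7,0,0,0,-0.23,-0.23,0,0.7,0,0,0,-0.23,-0.23,0,0.7,0,0,0,-0.23,-0.23,0,0.7])

```text
time: 1.1
tool_pos: [0.3181, 0.2312, 0.2851]
ee_rot: [-3.141, -0.0, 2.826]
wrist_force: [-0.1, -0.0, -0.2]
width: 0.0658
finger_force: 0.0
```

Run:
```python
from h import *
S,D=robot.get_calibration("scene"),robot.get_calibration("side")
print(tri([(S,np.array((440,212))),(D,np.array((270,245)))]))
print(tri([(S,np.array((440,212))),(D,np.array((440,205)))]))
o=robot.get_obs();print({k:np.round(o[k],3).tolist() for k in("time","joint_positions","tool_pos","ee_rot")})
```

```text
(array([ 0.40193805, -0.34568333,  0.38094304]), np.float64(4.484907322084771))
(array([ 0.69023424, -0.21349324,  0.2297601 ]), np.float64(18.20917374566476))
{'time': 1.1, 'joint_positions': [0.484, -0.266, 1.54, 0.0, 1.868, -0.771], 'tool_pos': [0.318, 0.231, 0.285], 'ee_rot': [-3.141, -0.0, 2.826]}
```

>>> move_arm(motion=[0,0,0,-0.24,-0.24,0,0.7,0,0,0,-0.24,-0.24,0,0.7,0,0,0,-0.24,-0.24,0,0.7,0,0,0,-0.24,-0.24,0,0.7,0,0,0,-0.24,-0.24,0,0.7,0,0,0,-0.24,-0.24,0,0.7,0,0,0,-0.24,-0.24,0,0.7,0,0,0,-0.24,-0.24,0,0.7,0,0,0,-0.24,-0.24,0,0.7,0,0,0,-0.21,-0.18,0,0.7,0,0,0,0,0,0,0.7])

```text
time: 2.02
tool_pos: [0.4718, -0.0672, 0.2835]
ee_rot: [-3.14, -0.002, 2.82]
wrist_force: [-0.0, 0.2, 0.1]
width: 0.0658
finger_force: 0.0
```

>>> move_arm(motion=[0,0,0.15,0,0,0,0.7,0,0,0.15,0,0,0,0.7,0,0,0.15,0,0,0,0.7,0,0,0.15,0,0,0,0.7,0,0,0.15,0,0,0,0.7,0,0,0.15,0,0,0,0.7,0,0,0.15,0,0,0,0.7,0,0,0.15,0,0,0,0.7,0,0,0.15,0,0,0,0.7,0,0,0.15,0,0,0,0.7,0,0,0.15,0,0,0,0.7,0,0,0.15,0,0,0,0.7])

```text
time: 3.02
tool_pos: [0.4701, -0.0625, 0.2851]
ee_rot: [-3.141, -0.0, 1.407]
wrist_force: [-0.0, 0.9, -0.3]
width: 0.0659
finger_force: 0.0
```

>>> move_arm(motion=[0,0,0.15,0,0,0,0.7,0,0,0.15,0,0,0,0.7,0,0,0.15,0,0,0,0.7,0,0,0.15,0,0,0,0.7,0,0,0.15,0,0,0,0.7,0,0,0.15,0,0,0,0.7,0,0,0.15,0,0,0,0.7,0,0,0.15,0,0,0,0.7,0,0,0.15,0,0,0,0.7,0,0,0.15,0,0,0,0.7,0,0,0.15,0,0,0,0.7,0,0,0.15,0,0,0,0.7])

```text
time: 4.02
tool_pos: [0.4702, -0.0625, 0.2851]
ee_rot: [-3.141, 0.001, -0.007]
wrist_force: [-0.2, -0.1, 0.3]
width: 0.0658
finger_force: 0.0
```

Run:
```python
from h import *
import cv2
o=robot.get_obs();print({k:np.round(o[k],4).tolist() for k in("time","joint_positions","tool_pos","ee_rot")})
c=robot.get_calibration("wrist");print(c)
im=robot.snapshot("wrist")[:,:,::-1];cv2.imwrite("pics/w0.png",im)
```

```text
{'time': 4.0167, 'joint_positions': [-0.2521, -0.0833, 1.3852, 0.0004, 1.8407, 1.3256], 'tool_pos': [0.4702, -0.0625, 0.2851], 'ee_rot': [-3.141, 0.0009, -0.0067]}
{'fx': 297.3186396354542, 'fy': 297.3186396354542, 'cx': 252.62820996097133, 'cy': 191.78562958612437, 'R': array([[-0.00808845, -0.99996592, -0.00165437],
       [-0.96861547,  0.00742381,  0.24845313],
       [-0.24843238,  0.00361205, -0.96864251]]), 't': array([-0.05801046,  0.41086977,  0.58520541])}
```

View pics/w0.png

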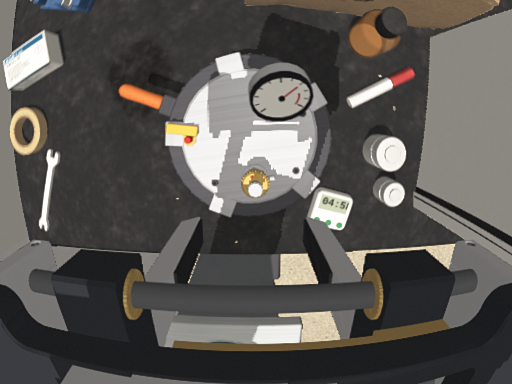

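Wrist view: stem head at ~(255,189), brass nut at ~(256,180), pin (188,140), handle from (120,90) to (163,103), gauge (282,97). I'll check these against the first fix.

```bash
cat >> h.py <<'E'
def fish(c,u,z):
    d=np.array([u[0]-c["cx"],u[1]-c["cy"]]);r=np.linalg.norm(d);th=r/c["fx"]
    v=np.array([*(d/r*np.sin(th)),np.cos(th)]) if r else np.array([0,0,1.])
    w=c["R"].T@v;C=-c["R"].T@c["t"];return C+w*(z-C[2])/w[2]
E
python3 - <<'E'
from h import *
import cv2
c=robot.get_calibration("wrist")
im=cv2.imread("pics/w0.png")
hsv=cv2.cvtColor(im,cv2.COLOR_BGR2HSV)
g=cv2.cvtColor(im[182:198,246:264],cv2.COLOR_BGR2GRAY);print(g)
for n,u,z in(("stem",(255,189.5),.172),("nut",(255.5,183),.141),("pin",(188,140),.122),("htip",(121,90),.087),("hroot",(162,103),.087)):print(n,fish(c,u,z).round(4))
E
```

```text
[[227 228 228 153 114 105  94 119 152 137 123 115 111 117 130 134 139 204]
 [231 231 228 145 114 163 161 169 189 180 174 173 173 128 119 122 140 224]
 [179 179 167 124 161 191 212 242 249 248 246 246 217 147 137 114 142 224]
 [130 128 121 185 199 242 246 249 250 250 250 252 249 224 181 141 188 227]
 [128 129 146 197 235 250 249 247 247 247 247 248 248 247 236 178 174 224]
 [127 129 189 229 247 249 246 246 246 246 247 246 245 248 250 198 156 222]
 [127 120 189 244 249 247 245 246 246 246 246 244 245 246 248 222 195 226]
 [127 119 188 250 249 246 245 246 246 246 245 244 245 245 247 241 210 181]
 [129 130 196 252 249 246 246 246 246 246 244 244 244 244 247 240 196 139]
 [132 131 200 252 249 246 246 246 246 245 244 244 243 245 248 233 184 135]
 [128 131 173 232 248 247 246 246 245 244 244 244 244 246 252 228 167 133]
 [116 124 134 206 252 250 247 246 245 244 244 244 245 248 244 206 148 123]
 [120 112 120 174 232 250 250 248 245 245 246 246 247 246 233 169 123 120]
 [137 119 110 132 173 238 247 251 250 251 252 248 236 239 183 128 119 135]
 [145 140 125 115 126 154 172 188 237 240 235 207 160 161 132 122 137 148]
 [146 146 144 136 136 118 123 120 157 166 161 137 121 133 134 141 148 150]]
stem [ 0.4702 -0.0646  0.172 ]
nut [ 0.47   -0.0653  0.141 ]
pin [0.5183 0.0128 0.122 ]
htip [0.5886 0.1126 0.087 ]
hroot [0.5658 0.054  0.087 ]
```

>>> move_arm(motion=[0,0,0,0,0.025,0,0.7,0,0,0.145,0,0,0,0.7,0,0,0.145,0,0,0,0.7,0,0,0.145,0,0,0,0.7,0,0,0.145,0,0,0,0.7,0,0,0.145,0,0,0,0.7,0,0,0.145,0,0,0,0.7,0,0,0.145,0,0,0,0.7,0,0,0.145,0,0,0,0.7,0,0,0,0,0,0.2,0.7,0,0,0,0,0,0.2,0.7,0,0,0,0,0,0.2,0.7])

```text
time: 5.07
tool_pos: [0.4706, -0.0656, 0.225]
ee_rot: [-3.141, -0.001, -0.909]
wrist_force: [0.1, -0.4, 0.7]
width: 0.0659
finger_force: 0.0
```

>>> move_arm(motion=[0,0,0,0,0,0.2,0.7,0,0,0,0,0,0.2,0.7,0,0,0,0,0,0.2,0.7,0,0,0,0,0,0.2,0.7,0,0,0,0,0,0.15,0.7,0,0,0,0,0,0.08,0.7,0,0,0,0,0,0,0.7])

```text
time: 5.65
tool_pos: [0.469, -0.0652, 0.1202]
ee_rot: [3.139, 0.004, -0.911]
wrist_force: [-0.7, 0.2, -0.2]
width: 0.0659
finger_force: 0.0
```

>>> move_arm(motion=[0,0,0,0,0,0,0.7,0,0,0,0,0,0,0,0,0,0,0,0,0,0,0,0,0,0,0,0,0,0,0,0,0,0,0,0,0,0,0,0,0,0,0,0,0,0,0,0,0,0,0,0,0,0,0,0,0])

```text
time: 6.32
tool_pos: [0.4701, -0.0669, 0.1237]
ee_rot: [3.14, -0.002, -0.913]
wrist_force: [-5.1, -1.9, 5.0]
width: 0.0506
finger_force: 27.3
```

Run:
```python
from h import *
import cv2
a=robot.snapshot("scene")[140:290,200:360,::-1];b=robot.snapshot("wrist")[100:300,150:370,::-1]
o=robot.get_obs();print({k:np.round(o[k],4).tolist() for k in("time","joint_positions","tool_pos","width","finger_force","wrist_force")})
cv2.imwrite("pics/c1.png",np.hstack([cv2.resize(a,(400,375)),cv2.resize(b,(400,375))]))
```

```text
{'time': 6.4167, 'joint_positions': [-0.259, -0.0497, 1.6727, -0.0025, 1.5184, 2.2252], 'tool_pos': [0.4701, -0.0669, 0.1238], 'width': 0.0506, 'finger_force': 27.2515, 'wrist_force': [-4.3707, -2.4181, 4.9482]}
```

View pics/c1.png

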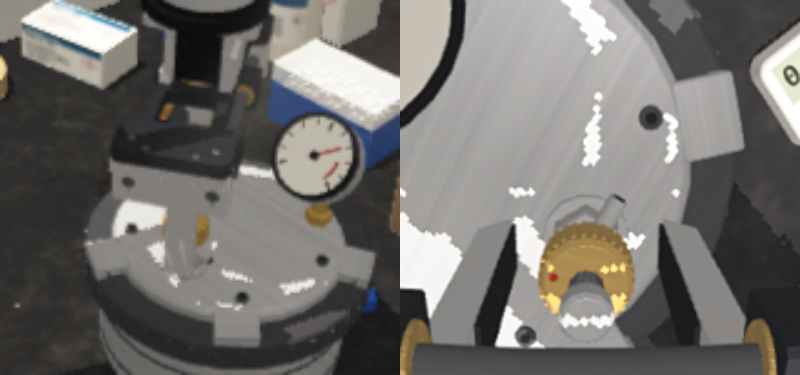

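The pads stopped at 50.6 mm without touching the nut: in the wrist crop both fingers stand clear of it on either side. I need to see what blocks them.

Run:
```python
from h import *
import cv2
r=lambda i:cv2.resize(i,(400,300),interpolation=cv2.INTER_CUBIC)
s=robot.snapshot("scene")[:,:,::-1];d=robot.snapshot("side")[:,:,::-1];w=robot.snapshot("wrist")[:,:,::-1]
cv2.imwrite("pics/c2.png",np.vstack([np.hstack([r(s[200:266,235:323]),r(d[190:280,195:315])]),np.hstack([r(w),r(s[150:255,230:370])])]))
S,D,W=[robot.get_calibration(n) for n in("scene","side","wrist")]
o=robot.get_obs();T=o["tool_pos"];y=o["ee_rot"][2];print(T,y,o["width"],o["finger_force"])
l=np.array([np.sin(y),-np.cos(y),0])
for k in(1,-1):
  for z in(0,.019): 
    X=T+k*.0253*l+[0,0,z];print(X.round(3),proj(S,X).round(),proj(D,X).round())
```

```text
[ 0.47017391 -0.06692454  0.12379137] -0.9133417869183147 0.05080595954761143 27.25113532553337
[ 0.45  -0.082  0.124] [271. 249.] [233. 265.]
[ 0.45  -0.082  0.143] [272. 240.] [233. 255.]
[ 0.49  -0.051  0.124] [277. 230.] [251. 247.]
[ 0.49  -0.051  0.143] [278. 221.] [251. 238.]
```

View pics/c2.png

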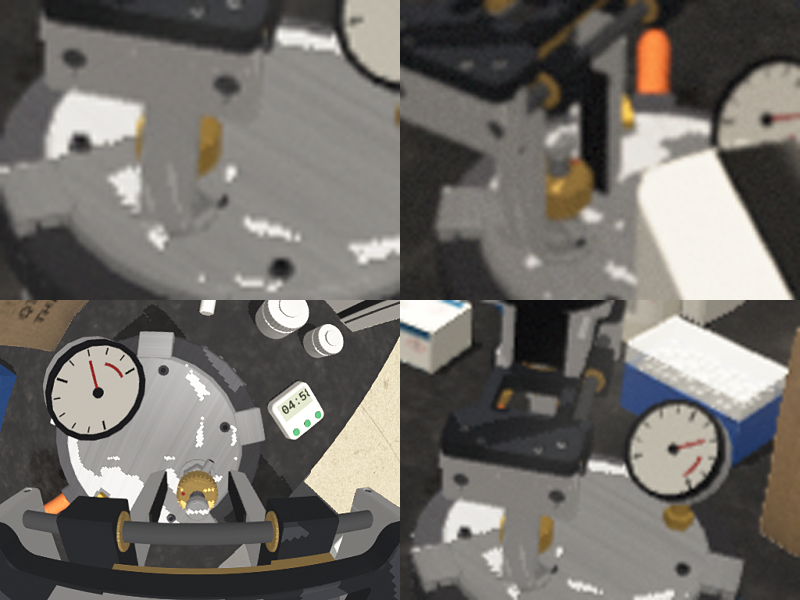

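The picture shows clear space around the nut, so something low (the flange or spout at the fingertips) or high (the stem head) must be stopping the fingers. Going up 10 mm helps in either case.

>>> move_arm(motion=[0,0,0,0,0,0,0.7,0,0,0,0,0,0,0.7,0,0,0,0,0,0,0.7,0,0,0,0,0,-0.05,0.7,0,0,0,0,0,-0.05,0.7,0,0,0,0,0,0,0.7,0,0,0,0,0,0,0.7])

```text
time: 7.15
tool_pos: [0.4712, -0.0657, 0.1332]
ee_rot: [-3.14, -0.001, -0.912]
wrist_force: [-0.6, 0.1, 0.1]
width: 0.066
finger_force: 0.0
```

>>> move_arm(motion=[0,0,0,0,0,0,0,0,0,0,0,0,0,0,0,0,0,0,0,0,0,0,0,0,0,0,0,0,0,0,0,0,0,0,0,0,0,0,0,0,0,0])

```text
time: 7.65
tool_pos: [0.4701, -0.0661, 0.1323]
ee_rot: [3.14, 0.0, -0.913]
wrist_force: [-5.6, -4.1, 2.7]
width: 0.0292
finger_force: 24.1
```

>>> move_arm(motion=[0,0,-0.08,0,0,-0.001,0,0,0,-0.15,0,0,-0.002,0,0,0,-0.15,0,0,-0.002,0,0,0,-0.15,0,0,-0.002,0,0,0,-0.15,0,0,-0.002,0,0,0,-0.15,0,0,-0.002,0,0,0,-0.15,0,0,-0.002,0,0,0,-0.15,0,0,-0.002,0,0,0,-0.15,0,0,-0.002,0,0,0,-0.15,0,0,-0.002,0,0,0,-0.15,0,0,-0.002,0,0,0,-0.15,0,0,-0.002,0])

```text
time: 8.65
tool_pos: [0.4706, -0.0642, 0.1345]
ee_rot: [-3.138, -0.001, 0.452]
wrist_force: [0.4, 3.8, 0.6]
width: 0.0292
finger_force: 30.0
```

>>> move_arm(motion=[0,0,-0.15,0,0,-0.002,0,0,0,-0.15,0,0,-0.002,0,0,0,-0.15,0,0,-0.002,0,0,0,-0.15,0,0,-0.002,0,0,0,-0.15,0,0,-0.002,0,0,0,-0.15,0,0,-0.002,0,0,0,-0.15,0,0,-0.002,0,0,0,-0.15,0,0,-0.002,0,0,0,-0.15,0,0,-0.002,0,0,0,-0.15,0,0,-0.002,0,0,0,-0.15,0,0,-0.002,0,0,0,-0.15,0,0,-0.002,0])

```text
time: 9.65
tool_pos: [0.4687, -0.0633, 0.1367]
ee_rot: [-3.139, -0.006, 1.866]
wrist_force: [-4.4, 4.8, 3.4]
width: 0.0294
finger_force: 30.0
```

Run:
```python
from h import *
o=robot.get_obs();print({k:np.round(o[k],3).tolist() for k in("time","joint_positions","tool_pos","ee_rot","width","finger_force","wrist_force","wrist_torque")})
```

```text
{'time': 9.65, 'joint_positions': [-0.257, -0.057, 1.654, 0.004, 1.551, -0.553], 'tool_pos': [0.469, -0.063, 0.137], 'ee_rot': [-3.139, -0.006, 1.866], 'width': 0.029, 'finger_force': 30.0, 'wrist_force': [-4.43, 4.848, 3.394], 'wrist_torque': [0.988, 0.873, -0.089]}
```

>>> move_arm(motion=[0,0,-0.15,0,0,-0.002,0,0,0,-0.15,0,0,-0.002,0,0,0,-0.15,0,0,-0.002,0,0,0,-0.15,0,0,-0.002,0,0,0,-0.15,0,0,-0.002,0,0,0,-0.15,0,0,-0.002,0,0,0,-0.15,0,0,-0.002,0,0,0,-0.15,0,0,-0.002,0,0,0,-0.15,0,0,-0.002,0,0,0,-0.15,0,0,-0.002,0,0,0,-0.15,0,0,-0.002,0])

```text
time: 10.57
tool_pos: [0.4684, -0.0648, 0.1387]
ee_rot: [3.139, -0.005, -3.123]
wrist_force: [-4.5, 1.6, -1.4]
width: 0.0294
finger_force: 30.0
```

>>> move_arm(motion=[0,0,-0.12,0,0,-0.001,0,0,0,-0.12,0,0,0,0,0,0,-0.12,0,0,0,0,0,0,0,0,0,0,0])

```text
time: 10.9
tool_pos: [0.4703, -0.0645, 0.1388]
ee_rot: [3.138, -0.0, -2.844]
wrist_force: [-0.2, 4.0, -1.9]
width: 0.0295
finger_force: 30.0
```

Run:
```python
from h import *
o=robot.get_obs();print({k:np.round(o[k],3).tolist() for k in("time","joint_positions","tool_pos","ee_rot","width","finger_force","wrist_force","wrist_torque")})
```

```text
{'time': 10.9, 'joint_positions': [-0.258, -0.057, 1.65, 0.003, 1.551, -2.126], 'tool_pos': [0.47, -0.064, 0.139], 'ee_rot': [3.138, -0.0, -2.844], 'width': 0.029, 'finger_force': 29.996, 'wrist_force': [-0.199, 3.966, -1.939], 'wrist_torque': [0.746, -0.057, -0.539]}
```

>>> move_arm(motion=[0,0,0,0,0,0,0.6,0,0,0,0,0,0,0.6,0,0,0,0,0,0,0.6,0,0,0,0,0,0,0.6,0,0,0,0,0,-0.1,0.6,0,0,0,0,0,-0.2,0.6,0,0,0,0,0,-0.2,0.6,0,0,0,0,0,-0.16,0.6,0,0,0,0,0,0,0,0,0,0,0,0,0,0,0,0,0,0,0,0,0,0,0,0,0,0,0,0])

```text
time: 11.9
tool_pos: [0.4699, -0.0656, 0.204]
ee_rot: [3.14, -0.002, -2.845]
wrist_force: [-0.2, 0.8, 0.4]
width: 0.0333
finger_force: 0.0
```

>>> move_arm(motion=[0,0,0,0,0,0,0,0,0,0,0,0,0,0,0,0,0,0,0,0,0,0,0,0,0,0,0,0,0,0,0,0,0,0,0])

```text
time: 12.32
tool_pos: [0.4705, -0.0658, 0.2052]
ee_rot: [3.141, -0.0, -2.845]
wrist_force: [0.7, 0.2, 0.6]
width: 0.0011
finger_force: 0.0
```

Run:
```python
from h import *
import cv2
o=robot.get_obs();print({k:np.round(o[k],4).tolist() for k in("time","joint_positions","tool_pos","ee_rot","width","finger_force","wrist_force","wrist_torque")})
s=robot.snapshot("scene")[:,:,::-1];d=robot.snapshot("side")[:,:,::-1]
r=lambda i:cv2.resize(i,(400,400),interpolation=cv2.INTER_CUBIC)
cv2.imwrite("pics/c3.png",np.hstack([r(s[175:275,230:330]),r(d[190:290,200:300])]))
```

```text
{'time': 12.3167, 'joint_positions': [-0.2584, -0.0804, 1.5393, 0.0001, 1.6831, -2.1259], 'tool_pos': [0.4705, -0.0658, 0.2052], 'ee_rot': [3.1413, -0.0003, -2.8448], 'width': 0.0011, 'finger_force': 0.0, 'wrist_force': [0.6958, 0.2152, 0.575], 'wrist_torque': [0.0295, 0.0245, -0.0708]}
```

View pics/c3.png

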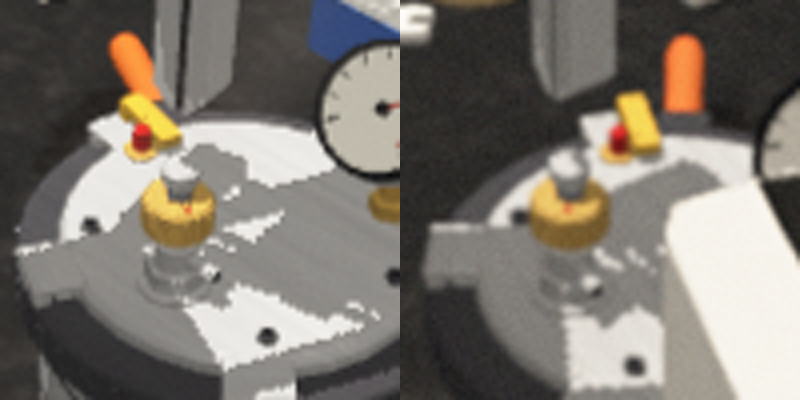

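The nut stands clearly higher on its thread (crop 177,213, was 177,225), and the shut fingers hang above the stem. Pressing now.

>>> move_arm(motion=[0,0,0,0,0,0.1,0,0,0,0,0,0,0.1,0,0,0,0,0,0,0.08,0,0,0,0,0,0,0.04,0,0,0,0,0,0,0.03,0,0,0,0,0,0,0.03,0,0,0,0,0,0,0.03,0,0,0,0,0,0,0,0])

```text
time: 13.08
tool_pos: [0.4699, -0.0655, 0.1662]
ee_rot: [3.141, -0.0, -2.845]
wrist_force: [-5.0, 1.2, 8.6]
width: 0.0006
finger_force: 4.4
```

>>> move_arm(motion=[0,0,0,0,0,0.02,0,0,0,0,0,0,0,0,0,0,0,0,0,0,0,0,0,0,0,0,0,0,0,0,0,0,0,0,0,0,0,0,0,0,0,0,0,0,0,0,0,0,0,0,0,0,0,0,0,0,0,0,0,0,0,0,0,0,0,0,0,0,0,0,0,0,0,0,0,0,0])

```text
time: 14.0
tool_pos: [0.47, -0.0655, 0.1661]
ee_rot: [-3.141, 0.001, -2.845]
wrist_force: [-7.1, 1.4, 15.6]
width: 0.0006
finger_force: 7.4
```

>>> move_arm(motion=[0,0,0,0,0,0,0,0,0,0,0,0,0,0,0,0,0,0,0,0,0,0,0,0,0,0,0,0,0,0,0,0,0,0,0,0,0,0,0,0,0,0,0,0,0,0,0,0,0,0,0,0,0,0,0,0,0,0,0,0,0,0,0,0,0,0,0,0,0,0,0,0,0,0,0,0,0,0,0,0,0,0,0,0])

```text
time: 15.0
tool_pos: [0.47, -0.0655, 0.1661]
ee_rot: [-3.141, 0.001, -2.845]
wrist_force: [-7.7, 1.6, 14.8]
width: -0.0
finger_force: 7.4
```

>>> move_arm(motion=[0,0,0,0,0,0,0,0,0,0,0,0,0,0,0,0,0,0,0,0,0,0,0,0,0,0,0,0,0,0,0,0,0,0,0,0,0,0,0,0,0,0,0,0,0,0,0,0,0,0,0,0,0,0,0,0,0,0,0,0,0,0,0,0,0,0,0,0,0,0,0,0,0,0,0,0,0,0,0,0,0,0,0,0])

```text
time: 16.0
tool_pos: [0.47, -0.0655, 0.1661]
ee_rot: [-3.141, 0.001, -2.845]
wrist_force: [-6.7, 2.2, 14.8]
width: 0.0003
finger_force: 7.4
```

Run:
```python
from h import *
import cv2
o=robot.get_obs();print({k:np.round(o[k],4).tolist() for k in("time","joint_positions","tool_pos","wrist_force")})
s=robot.snapshot("scene")[:,:,::-1]
cv2.imwrite("pics/c4.png",cv2.resize(s[165:265,235:355],(720,600),interpolation=cv2.INTER_CUBIC))
```

```text
{'time': 16.0, 'joint_positions': [-0.2581, -0.0714, 1.6084, 0.0001, 1.6037, -2.1259], 'tool_pos': [0.47, -0.0655, 0.1661], 'wrist_force': [-6.7303, 2.2032, 14.8404]}
```

View pics/c4.png

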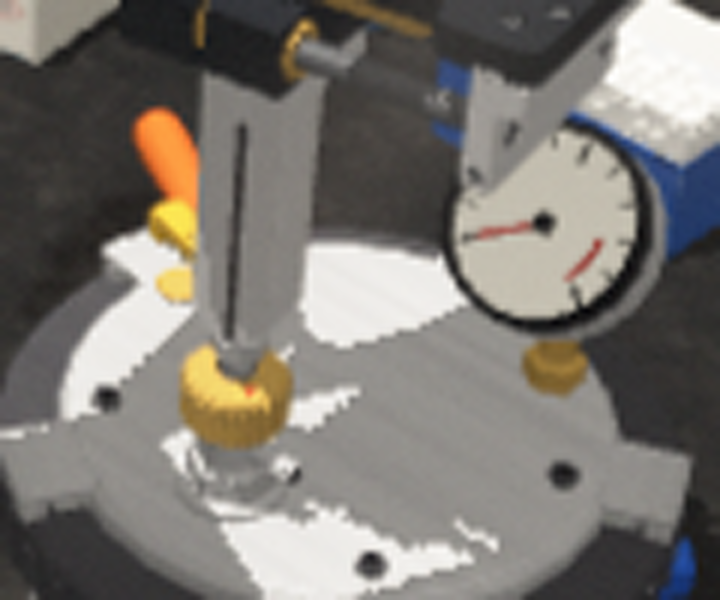

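The needle has gone from right to the left end mark (crop 470,235, pivot 543,222), about half a turn, so pressure looks to be zero. I'll hold a little longer, lift off, and confirm the pin. In the same step I'll check for obstacles near the handle.

>>> move_arm(motion=[0,0,0,0,0,0,0,0,0,0,0,0,0,0,0,0,0,0,0,0,0,0,0,0,0,0,0,0,0,0,0,0,0,0,0,0,0,0,0,0,0,-0.1,0,0,0,0,0,0,-0.2,0,0,0,0,0,0,-0.2,0,0,0,0.13,0,0,0,0,0,0,0.13,0,0,0,0,0,0,0.12,0,0,0,0,0,0,0,0,0,0,0])

```text
invalid input
```

Run:
```python
from h import *
import cv2
o=robot.get_obs();print({k:np.round(o[k],4).tolist() for k in("time","tool_pos","ee_rot","wrist_force")})
S,D=robot.get_calibration("scene"),robot.get_calibration("side")
s=robot.snapshot("scene")[:,:,::-1];d=robot.snapshot("side")[:,:,::-1]
r=lambda i:cv2.resize(i,(400,300),interpolation=cv2.INTER_CUBIC)
cv2.imwrite("pics/c5.png",np.vstack([np.hstack([r(s[90:240,230:430]),r(d[110:260,220:420])]),np.hstack([r(s[165:255,250:370]),r(robot.snapshot("wrist")[:,:,::-1])])]))
```

```text
{'time': 16.05, 'tool_pos': [0.47, -0.0655, 0.1661], 'ee_rot': [-3.1411, 0.0008, -2.8445], 'wrist_force': [-7.1387, 1.853, 15.161]}
```

View pics/c5.png

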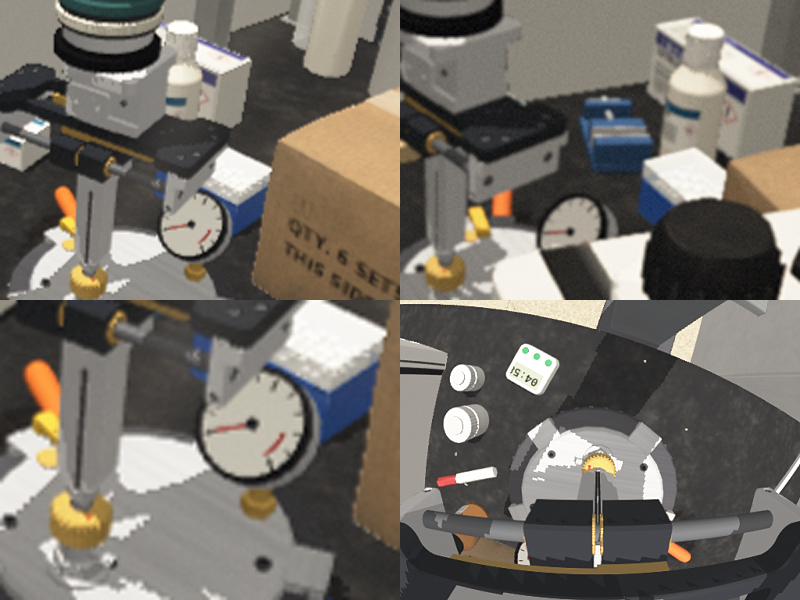

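>>> move_arm(motion=[0,0,0,0,0,0,0,0,0,0,0,0,0,0,0,0,0,0,0,0,0,0,0,0,0,0,0,0,0,0,0,0,0,-0.1,0,0,0,0,0,0,-0.2,0,0,0,0,0,0,-0.2,0,0,0,0.13,0,0,0,0,0,0,0.13,0,0,0,0,0,0,0.12,0,0,0,0,0,0,0,0,0,0,0])

```text
time: 17.12
tool_pos: [0.4708, -0.0658, 0.2124]
ee_rot: [3.142, 0.0, 3.138]
wrist_force: [0.2, 0.2, 0.3]
width: 0.0006
finger_force: 0.0
```

Run:
```python
from h import *
import cv2
o=robot.get_obs();print({k:np.round(o[k],4).tolist() for k in("time","tool_pos","ee_rot","wrist_force")})
S,D=robot.get_calibration("scene"),robot.get_calibration("side")
for n,im in(("s0",cv2.imread("pics/scene0.png")),("s",robot.snapshot("scene")[:,:,::-1]),("d0",cv2.imread("pics/side0.png")),("d",robot.snapshot("side")[:,:,::-1])):
    a=im.astype(int);m=(a[...,2]>110)&(a[...,1]<60)&(a[...,0]<70)
    x0,y0=(255,195) if n[0]=="s" else (244,210)
    ys,xs=np.nonzero(m[y0:y0+30,x0:x0+22]);print(n,len(ys),(xs.mean()+x0,ys.mean()+y0) if len(ys) else None)
for X in([.519,.0145,.122],[.519,.0145,.110]):print(proj(S,np.array(X)),proj(D,np.array(X)))
print("box",tri([(S,np.array((309.,178))),(D,np.array((341.,203)))]),"bottle",tri([(S,np.array((320.,105))),(D,np.array((372.,128)))]))
```

```text
{'time': 17.1167, 'tool_pos': [0.4708, -0.0658, 0.2124], 'ee_rot': [3.1416, 0.0003, 3.1385], 'wrist_force': [0.164, 0.2025, 0.2911]}
s0 16 (np.float64(265.125), np.float64(209.0))
s 0 None
d0 17 (np.float64(254.41176470588235), np.float64(224.88235294117646))
d 0 None
[265.55306333 206.2013507 ] [254.61046895 221.98208055]
[265.27676179 211.23195245] [254.54157779 227.55738964]
box (array([0.76123445, 0.13142085, 0.03342388]), np.float64(0.961210522477547)) bottle (array([0.87769216, 0.22722698, 0.15803735]), np.float64(0.2598205149306923))
```

Pin red has vanished in both views, so it has sunk. Next I go to the clockwise side of the handle.

>>> move_arm(motion=[0,0,0,-0.24,0.23,0,0,0,0,0,-0.24,0.23,0,0,0,0,0,-0.24,0.23,0,0,0,0,0,-0.24,0.23,0,0,0,0,0,-0.24,0.23,0,0,0,0,0,-0.26,0.23,0,0,0,0,0,0,0,0,0])

```text
time: 17.8
tool_pos: [0.6196, 0.076, 0.2093]
ee_rot: [3.139, -0.002, -3.137]
wrist_force: [-0.5, -1.5, -0.6]
width: 0.0005
finger_force: 0.0
```

>>> move_arm(motion=[0,0,0,0,0,0.2,0,0,0,0,0,0,0.2,0,0,0,0,0,0,0.2,0,0,0,0,0,0,0.2,0,0,0,0,0,0,0.2,0,0,0,0,0,0,0.2,0,0,0,0,0,0,0.15,0,0,0,0,0,0,0.05,0,0,0,0,0,0,0,0])

```text
time: 18.55
tool_pos: [0.6153, 0.0716, 0.0704]
ee_rot: [-3.141, -0.004, 3.141]
wrist_force: [0.5, 0.6, 1.1]
width: 0.0006
finger_force: 0.0
```

>>> move_arm(motion=[0,0,0,0.11,0.04,0,0,0,0,0,0.11,0.04,0,0,0,0,0,0.075,0.03,0,0,0,0,0,0.075,0.03,0,0,0,0,0,0.075,0.03,0,0,0,0,0,0.075,0.03,0,0,0,0,0,0.08,0.015,0,0,0,0,0,0.08,0.015,0,0,0,0,0,0.08,0.015,0,0,0,0,0,0.08,0.015,0,0])

```text
time: 19.38
tool_pos: [0.5322, 0.0982, 0.0726]
ee_rot: [-3.142, 0.0, 3.14]
wrist_force: [1.6, -1.4, 0.3]
width: 0.0005
finger_force: 0.9
```

>>> move_arm(motion=[0,0,0,0.08,0,0,0,0,0,0,0.08,0,0,0,0,0,0,0.08,0,0,0,0,0,0,0.05,0,0,0,0,0,0,0,0,0,0])

```text
time: 19.8
tool_pos: [0.5022, 0.0985, 0.0722]
ee_rot: [3.141, -0.002, 3.14]
wrist_force: [0.2, 0.4, 1.1]
width: 0.0002
finger_force: 0.0
```

>>> move_arm(motion=[0,0,0,0.03,-0.005,0,0,0,0,0,0.03,-0.005,0,0,0,0,0,0,0,0,0])

```text
time: 20.05
tool_pos: [0.4998, 0.0981, 0.0726]
ee_rot: [3.139, 0.005, 3.14]
wrist_force: [6.5, 1.7, -3.7]
width: 0.0005
finger_force: 3.5
```

```bash
cat >> h.py <<'E'
import cv2
def handle():
    # orange blob on scene and side -> vessel angle of handle at z=.087
    out=[]
    for n in("scene","side"):
        c=robot.get_calibration(n);im=robot.snapshot(n)[:,:,::-1]
        h=cv2.cvtColor(np.ascontiguousarray(im),cv2.COLOR_BGR2HSV)
        m=cv2.inRange(h,(5,180,150),(14,255,255));m[:165]=0;m[240:]=0;m[:,:200]=0;m[:,310:]=0
        ys,xs=np.nonzero(m)
        if len(xs)<5: out.append((n,len(xs)));continue
        u=np.array([(xs.mean()-c["cx"])/c["fx"],(ys.mean()-c["cy"])/c["fy"],1])
        w=c["R"].T@u;C=-c["R"].T@c["t"];X=C+w*(.087-C[2])/w[2]
        d=X[:2]-[.521,-.057];out.append((n,len(xs),X.round(3),np.hypot(*d).round(3),np.degrees(np.arctan2(d[1],d[0]))-8.2-60))
    return out
E
python3 -c "
from h import *
o=robot.get_obs();print(o['time'],o['tool_pos'],o['wrist_force']);print(handle())"
```

```text
20.05 [0.49976374 0.09806365 0.07257019] [ 6.52511096  1.68320279 -3.68001238]
[('scene', 170, array([0.483, 0.095, 0.087]), np.float64(0.157), np.float64(35.994583260017706)), ('side', 149, array([0.482, 0.101, 0.087]), np.float64(0.163), np.float64(35.6457568452887))]
```

>>> move_arm(motion=[0,0,0,0.03,0,0,0,0,0,0,0,0,0,0,0,0,0,0,0,0,0])

```text
time: 20.4
tool_pos: [0.4995, 0.0981, 0.0728]
ee_rot: [3.139, 0.011, 3.14]
wrist_force: [12.5, 2.6, -7.5]
width: 0.0011
finger_force: 6.6
```

>>> move_arm(motion=[0,0,0,-0.15,0.05,0,0,0,0,0,-0.15,0.05,0,0,0,0,0,0,0,-0.2,0,0,0,0,0,0,-0.3,0,0,0,0,0,0,-0.3,0,0,0,0,0,0,-0.3,0,0,0,0,0,0,-0.3,0,0,0,0,0,0,-0.2,0,0,0,0,0,0,0,0,0,0,0,0,0,0,0])

```text
time: 21.23
tool_pos: [0.5252, 0.1072, 0.2333]
ee_rot: [3.141, 0.001, 3.14]
wrist_force: [0.1, -0.3, -0.0]
width: 0.0002
finger_force: 0.0
```

Run:
```python
from h import *
o=robot.get_obs();print(o['time'],o['tool_pos'],o['wrist_force']);print(handle())
r=lambda i:cv2.resize(i,(400,400),interpolation=cv2.INTER_CUBIC)
s=robot.snapshot("scene")[:,:,::-1];d=robot.snapshot("side")[:,:,::-1]
cv2.imwrite("pics/c6.png",np.hstack([r(s[170:290,230:350]),r(d[180:300,200:320])]))
```

```text
21.2333 [0.52515908 0.10724105 0.23325331] [ 0.11048914 -0.26725142 -0.04811776]
[('scene', 177, array([0.483, 0.097, 0.087]), np.float64(0.158), np.float64(35.811278224040365)), ('side', 154, array([0.482, 0.103, 0.087]), np.float64(0.164), np.float64(35.52605712841701))]
```

View pics/c6.png

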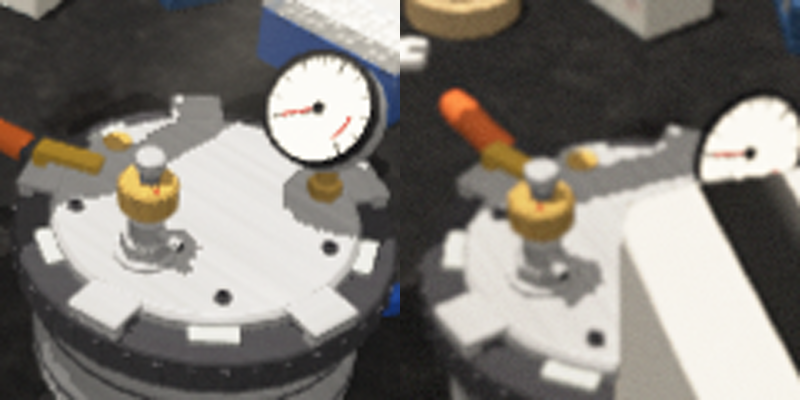

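Handle is over (orange at left of both crops, ear at 65,155), at the 36° stop. Needle is at zero (275,113) and the robot is clear.

```bash
python3 -c "
from bench import robot
print(robot.close_job())"
```

```text
the job is handed in; nothing more can be done
None
```

The job is handed in at about 21 s: the lock nut is fully up, the gauge reads zero with the pin sunk, the clamp handle is against its 36° unlocked stop, and the arm touches nothing; the judge gave no verdict back.

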